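# Zero a click-stop metering valve, set it four clicks open, open the supply

### The job

Set the purge flow on the bench gas manifold. With the supply lever still shut, turn the round ribbed knob clockwise until you feel the valve close on its soft seat, without forcing it, then open it exactly four clicks from there and let go of the knob. Only then swing the supply lever fully open, in line with the manifold; leave the T-handled bleed valve and everything else on the bench as they are.

Things in the scene. Friction and masses are not known exactly. Their poses are not given: they have to be found in the camera images.
- manifold: aluminium gas manifold on a steel base plate. Origin on the bench under the block's middle; y along the block to its lever end, x away from its front, z up. Plate x -75..75, y -190..170 mm, 8 mm thick; block x -25..25, y -140..140 mm, top 53 mm up. Gauge (44 mm wide, 56 mm high) at the -y end, hose barbs at +x. On top: lever pivot at y 110, click-stop valve and bleed valve at y 0 and -100 mm, either order
- click_knob: black ribbed round knob of the click-stop metering valve, 44 mm across, 26 mm tall, axis vertical, on a steel bonnet 38 mm across whose top is 4 mm below the knob. Origin on the axis at its underside (79 mm above the bench); x along the white index line on its top. Grip the rim anywhere, fingertips no lower than the underside. Clockwise from above closes. It stands two or three clicks open at the start
- knob_top (a point): centre of the knob's top. 12 clicks a turn, 30 degrees (0.524 rad) each, resistance of a click about 0.1 N m. Where in the turn the valve closes differs each time and cannot be seen. Just past the last click before closed the needle meets its soft seat: resistance climbs 1.6 N m per rad. 0.15 to 0.3 N m is a gentle close; over 0.26 rad past first contact (about 0.45 N m) ruins the seat
- knob_index (a point): outer end of the white index line on the knob's top, 18 mm from the axis. When let go at the seat, the knob rests about 0.03 rad past first contact; click four lies 2.0 rad open from first contact. In the rules joint click_knob is the opening from first contact (rad) and soft_seat the squeeze of the seat (rad, negative); neither can be read
- supply (a joint): angle of the supply lever: 0 shut (lever across the block, pointing to the manifold's -x), 1.571 rad fully open against its stop (lever along the block, pointing to +y). It swings level, clockwise from above, needs about 0.25 N m and stays where it is left.
- lever_grip (a point): middle of the black sleeve of the supply lever, 65 mm from the pivot and 79 mm above the bench; the sleeve is 62 mm long (32 to 94 mm from the pivot), 14 mm wide, 16 mm tall. x points along the lever to the pivot.
- lever_pivot (a point): axis of the supply lever, at the lever's height (79 mm above the bench); axes as the manifold's
- bleed_body: foot of the bleed valve, 28 mm across, on top of the block; it carries a steel T-handle, a 50 mm level bar 9 mm thick, 38 mm above the block. Origin on its axis, at the block's top. Leave it alone.
- bleed_end (a point): one end of the bleed valve's T-handle bar, 25 mm from its axis
- spanner: double open-ended steel spanner lying flat, 165 x 24 x 6 mm; origin under its middle, x along it; leave it alone
- beaker: glass beaker, 68 mm across and 85 mm tall, standing; origin under its centre; leave it alone
- amber_bottle: amber glass bottle with a black cap, 48 mm across, 105 mm tall, standing; origin under its centre; leave it alone
- jar: white screw-capped jar, 60 mm across, 75 mm tall, standing; origin under its centre; leave it alone
- dish: shallow glass dish, 84 mm across, 30 mm tall; origin under its centre; leave it alone
- cap_nut: small six-sided brass cap nut, 20 mm across, 16 mm tall, lying on the base plate behind the manifold's block; origin under its centre; leave it alone
- forceps: steel forceps lying flat, 135 mm long, 18 mm wide, 7 mm high; x along them; leave them alone

How it is judged:
By the outcome, as a careful person would: the job done as asked, in the order asked, and still so for the second after the job is handed in, with the robot touching nothing.
It also fails if it takes over 72 s, if anything falls off the work surface, if the arm or the gripper's body presses on something with over 40 N, if the wrist force passes 120 N, or if a joint passes its speed limit or range.

### The arm

A 6-joint arm with a two-finger parallel gripper is mounted at the origin on the work surface. World frame = base frame: x ahead of the robot, y to its left, z up, the work surface at z = 0. Lengths are in m, angles in rad, forces in N, time in s.
With the tool pointing down it reaches from about 0.3 to 0.875 m from the base axis. Payload 4.2 kg.
Tool frame: the origin (TCP) lies on the centre line of the jaws, within the pads' length; the fingertips stand 8 mm ahead of it and the grasp point (between the pads) lies 11 mm behind it; z points along the fingers, y is the direction in which the jaws open and shut (so a half turn about z gives the same grasp; the last joint's range is limited). The gripper opens to 85 mm and grips with 20 to 120 N. Pads are 22 mm wide; open, the fingers measure 114 mm over their backs; the gripper's body (76 mm by 85 mm) begins 54 mm behind the grasp point. The pads swing forward as they close: fully open they stand 13 mm farther back than shut.
Start: joints at [1.141, 0.32, 1.565, -0, 1.257, -0.02], TCP at [0.229, 0.527, 0.239] pointing down, gripper open.
Joint ranges: [-3.11, 3.11], [-0.84, 2.01], [0.21, 2.61], [-1.34, 4.49], [0.05, 2.63], [-2.56, 2.56]. Speed limits (rad/s): [2.57, 2.57, 3.14, 3.14, 3.14, 3.14].

### API

Orientations are given as a 3x3 rotation matrix whose columns are the frame's x, y, z axes.
In Python, from workcell import r, cams, job gives the robot as it stands.
- The arm moves only by the tool step_arm, never from a script. Its argument "plan" is a list that holds one entry, the list of rows, each a list of 7 numbers: the closure, from -1 (fully open) to 1 (shut), so that 0 is half open, then the shift along the tool's x, y, z in mm, then the turn, a rotation vector about the tool's x, y, z in rad. In form: [[[gripper, x, y, z, ax, ay, az], ...]]. A call has 1 to 12 rows; each row is the pose to reach, as a shift and turn from the pose commanded when the call began, along the tool's axes at that moment; what a row does not reach only later rows make up. A row lasts 1/12 s, in which the tool goes at most 41.7 mm and 7.16 degrees, less where a joint would pass 70% of its speed; a pose out of reach is approached as far as the arm can. A call with a gripper value outside its range is refused whole. The fingers move at their own pace and stop on an object; "force" is the grip in N (left out, the last holds). Time passes only in rows, so rows that repeat a pose let the fingers close. It gives the time, the measured TCP pose, the force and the opening at its end, in the units of the state.
- r.state(): the state, without advancing time (a new reading comes with each control period).
- cams.snapshot(name): name is "side" or "top" or "wrist"; returns the picture (400x640x3 uint8, blue, green, red); there is no depth.
- cams.camera_info(name): a dict with "vertical_fov" (degrees; the focal length in pixels is half the picture's height over the tangent of half this angle, whatever the lens; pixels are square), "cx", "cy" (the principal point, pixels), "distortion" ([k1, k2, p1, p2, k3] as OpenCV has them; the pictures are not rectified), "eye" and "orientation" of the camera in the world. Camera axes: x right, y down, z forward; pixel columns grow to the right and rows downward; lengths in m; the calibration is good to about 2 mm. A picture is of the moment at which its call begins: read the wrist's pose just before it. camera_info takes no time and is no camera call; for the wrist camera it gives the pose at the moment of the call.
- job.finish_job(): hands the job in, once; it reports no verdict.
The state is a dict: "t": time; "qpos": joint angles; "dq": joint speeds; "joint_efforts": joint torques, N m; "ee_pos": TCP position; "tool_rot": TCP orientation; "contact_force": force on the tool from outside, world axes, zero at the start; "moment": the same for the moment, N m; "finger_gap": opening from 0.0 (shut) to 1.0 (fully open).
Only numpy, scipy, OpenCV 4.12 (cv2) and the standard library are available. Lean on these libraries where they do the work, as an engineer would, in place of code of your own. Each camera call takes 0.05 s, during which the arm holds its last target.

## Working session

There is one attempt and no reset: what is moved stays moved. The work goes in short steps, Python scripts to look and compute and a tool call to move; the robot and the scene stay as the last step left them, time stands still between calls to the robot, and variables do not carry over. Pictures are saved under pics/ and viewed, and the job is handed in when it is done.

Besides the shell and the picture viewer there is one more tool, called after ">>>" as name(argument=value, ...), one argument or row to a line, values as JSON. step_arm: Moves the arm, as the interface text tells. Its arguments: {"type":"object","properties":{"plan":{"type":"array","items":{"type":"array","items":{"type":"array","items":{"type":"number"}}}},"force":{"type":"number"}},"required":["plan"]}

```bash
mkdir -p pics; ls
python3 - <<'E'
from workcell import r,cams,job
import cv2
print(r.state())
for n in("side","top","wrist"):
    print(n,cams.camera_info(n))
    cv2.imwrite(f"pics/{n}0.png",cams.snapshot(n))
E
```

```text
pics
{'t': 0.0, 'qpos': array([ 1.14100145e+00,  3.20313322e-01,  1.56568979e+00,  1.60057531e-05,
        1.25740878e+00, -2.00293356e-02]), 'dq': array([ 4.36264356e-06, -2.04746775e-04, -4.29117893e-04, -1.10109440e-03,
       -1.56194404e-04,  3.94979137e-04]), 'joint_efforts': array([ 1.62984732e-03, -4.15513480e+01, -2.34169579e+01,  2.33009841e-04,
        8.06709548e-03,  1.75971707e-05]), 'ee_pos': array([0.22889136, 0.52696652, 0.23846577]), 'tool_rot': array([[-9.17212264e-01,  3.98398126e-01, -7.71889870e-04],
       [ 3.98398870e-01,  9.17210786e-01, -1.64743713e-03],
       [ 5.16498515e-05, -1.81856959e-03, -9.99998345e-01]]), 'contact_force': array([ 0.18900531, -0.20502905, -0.71885867]), 'moment': array([-0.00727481,  0.01815092, -0.01365152]), 'finger_gap': 0.9947450134861148}
side {'vertical_fov': 57.9428501407715, 'cx': 321.56631523117926, 'cy': 191.53704828786346, 'distortion': array([-0.04249169,  0.        ,  0.        ,  0.        ,  0.        ]), 'eye': array([ 0.51877645, -0.66639521,  0.50295635]), 'orientation': array([[ 0.99690281, -0.05556397,  0.055654
[... 223 characters left out ...]
325,  0.        ,  0.        ,  0.        ,  0.        ]), 'eye': array([0.44368828, 0.06795761, 1.0108485 ]), 'orientation': array([[-0.02285206, -0.99328414,  0.1134213 ],
       [-0.99952337,  0.02034419, -0.02321974],
       [ 0.02075633, -0.11389786, -0.99327562]])}
wrist {'vertical_fov': 71.12297565916796, 'cx': 320.307648791802, 'cy': 198.94386365550307, 'distortion': array([-0.01387451,  0.        ,  0.        ,  0.        ,  0.        ]), 'eye': array([0.16404121, 0.55497254, 0.37279561]), 'orientation': array([[ 3.98875589e-01,  8.81082773e-01,  2.54148403e-01],
       [ 9.17004978e-01, -3.83361052e-01, -1.10164302e-01],
       [ 3.66730786e-04,  2.76997202e-01, -9.60870655e-01]])}
```

View pics/top0.png

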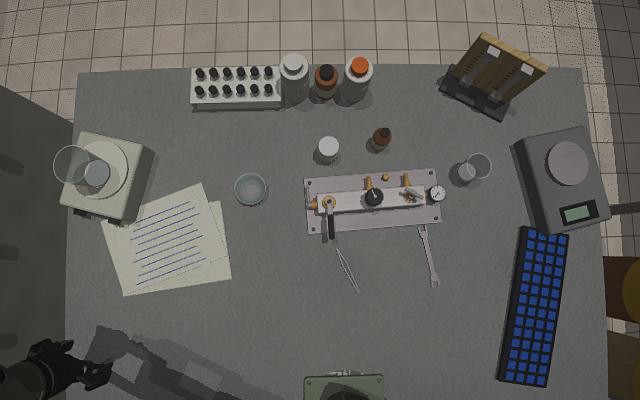

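View pics/side0.png

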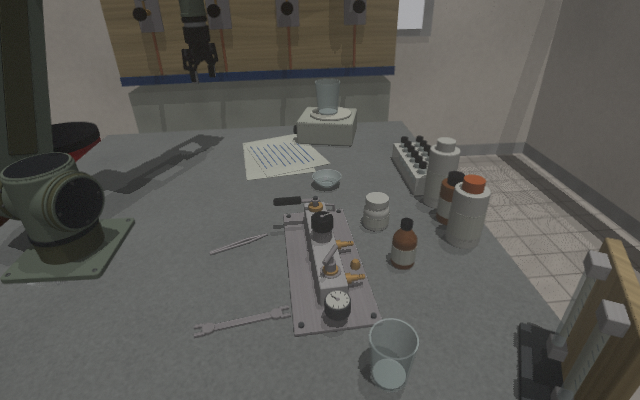

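View pics/wrist0.png

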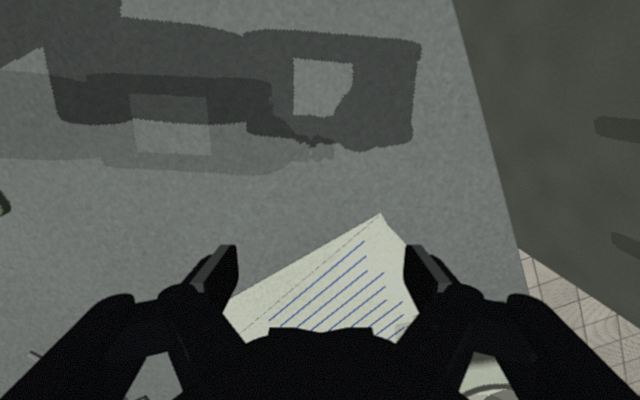

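The top view shows the knob near (374,197), the lever pivot near (328,203) with its black sleeve pointing down the image (-x), the bleed T near (409,197) and the gauge near (438,194). Next I'll zoom in and measure.

```bash
cat > h.py <<'E'
import numpy as np,cv2
def K(i):
    f=200/np.tan(np.radians(i["vertical_fov"])/2)
    return np.array([[f,0,i["cx"]],[0,f,i["cy"]],[0,0,1.]])
def ray(i,uv):
    p=cv2.undistortPoints(np.array([[uv]],float),K(i),np.array(i["distortion"]))[0,0]
    return np.array(i["orientation"])@np.array([p[0],p[1],1])
def onz(i,uv,z):
    d=ray(i,uv);e=np.array(i["eye"]);return e+d*(z-e[2])/d[2]
def proj(i,P):
    R=np.array(i["orientation"]);
    return cv2.projectPoints(np.atleast_2d(np.array(P,float)),cv2.Rodrigues(R.T)[0],-R.T@np.array(i["eye"]),K(i),np.array(i["distortion"]))[0][:,0]
def tri(i,a,j,b):
    d1=ray(i,a);d2=ray(j,b);d1/=np.linalg.norm(d1);d2/=np.linalg.norm(d2)
    s=np.linalg.lstsq(np.c_[d1,-d2],np.array(j["eye"])-i["eye"],rcond=None)[0]
    p=i["eye"]+s[0]*d1;q=j["eye"]+s[1]*d2
    return (p+q)/2,np.linalg.norm(p-q)
E
python3 - <<'E'
import cv2
a=cv2.imread("pics/top0.png");cv2.imwrite("pics/topz.png",cv2.resize(a[160:250,295:455],None,fx=5,fy=5,interpolation=2))
a=cv2.imread("pics/side0.png");cv2.imwrite("pics/sidez.png",cv2.resize(a[185:335,260:400],None,fx=4,fy=4,interpolation=2))
E
```

```text
(no output)
```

View pics/topz.png

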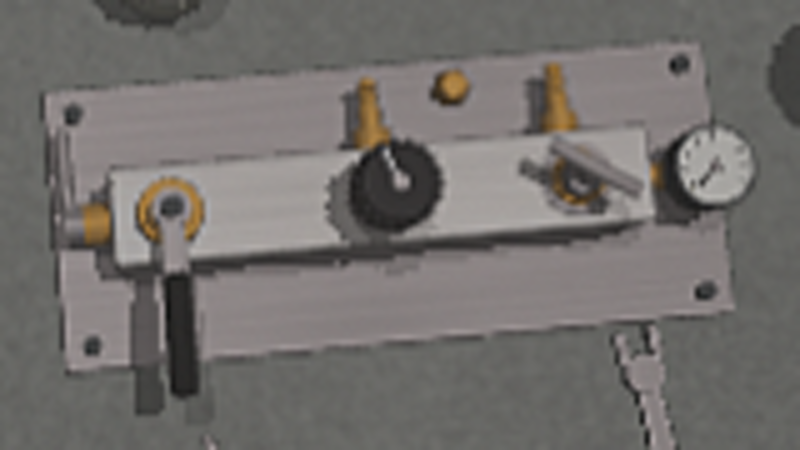

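View pics/sidez.png

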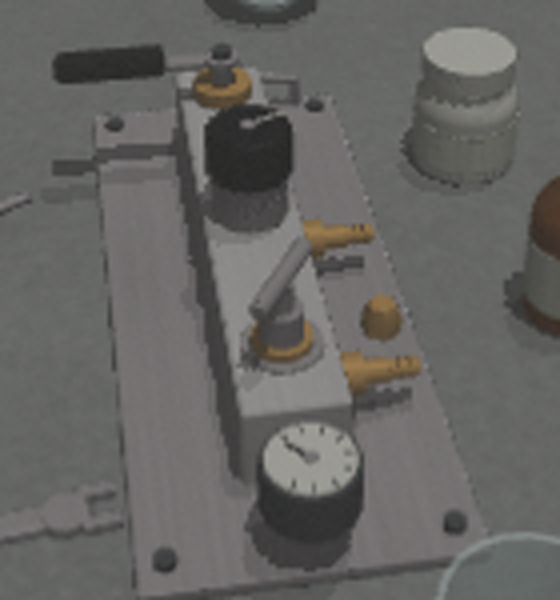

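Run:
```python
from workcell import cams
from h import *
t=cams.camera_info("top");s=cams.camera_info("side")
zt=lambda x,y:((x+.5)/5-.5+295,(y+.5)/5-.5+160)
zs=lambda x,y:((x+.5)/4-.5+260,(y+.5)/4-.5+185)
c=[onz(t,zt(*p),.008) for p in [(44,93),(700,42),(733,310),(68,372)]]  # (+x,+y),(+x,-y),(-x,-y),(-x,+y)
M=np.array([[75,170],[75,-190],[-75,-190],[-75,170]])/1000.
C=np.array([p[:2] for p in c])
mc=M.mean(0);cc=C.mean(0);H=(M-mc).T@(C-cc);U,_,V=np.linalg.svd(H);R=(U@V).T
o=cc-R@mc
print("yaw",np.degrees(np.arctan2(R[1,0],R[0,0])),"origin",o,"res",(C-(M@R.T+o))*1000)
f=lambda x,y:R@[x,y]+o
print("knob",f(0,0),"pivot",f(0,.110),"grip",f(-.065,.110))
print("top knob centre",onz(t,zt(396,185),.095)[:2],"knob top circle",onz(t,zt(401,183),.105)[:2])
print("pivot",onz(t,zt(172,206),.09)[:2],"sleeve ends",onz(t,zt(177,276),.079),onz(t,zt(184,394),.079))
print("tri knob index hub",tri(t,zt(402,183),s,zs(248,124)))
print("index ends",onz(t,zt(402,183),.105),onz(t,zt(387,148),.105))
```

```text
yaw 3.723918151739722 origin [ 0.55662391 -0.07961571] res [[-0.27363899 -1.06893645]
 [-1.83231327  1.1781424 ]
 [ 1.57122524  1.2566803 ]
 [ 0.53472702 -1.36588625]]
knob [ 0.55662391 -0.07961571] pivot [0.54947954 0.03015204] grip [0.48461678 0.02593036]
top knob centre [ 0.55613675 -0.0791111 ] knob top circle [ 0.55583268 -0.0799711 ]
pivot [0.54863764 0.03027338] sleeve ends [0.51521088 0.02822248 0.079     ] [0.45733915 0.0262396  0.079     ]
tri knob index hub (array([ 0.55549139, -0.0798999 ,  0.10839998]), np.float64(0.00017721138840585398))
index ends [ 0.55582301 -0.08045684  0.105     ] [ 0.57301575 -0.07382742  0.105     ]
```

```bash
cat >> h.py <<'E'
from scipy.spatial.transform import Rotation as Ro
def down(azx): # tool x azimuth
    c,s=np.cos(azx),np.sin(azx);return np.array([[c,s,0],[s,-c,0],[0,0,-1.]])
def rel(st,p,azx):
    R=st["tool_rot"];return (R.T@(np.array(p)-st["ee_pos"])*1000).round(1),Ro.from_matrix(R.T@down(azx)).as_rotvec().round(4)
E
python3 - <<'E'
from workcell import r
from h import *
print(rel(r.state(),[.5565,-.0795,.22],1.828))
E
```

```text
(array([-542.1, -425.8,   19.2]), array([-1.300e-03,  6.000e-04,  9.038e-01]))
```

>>> step_arm(
  plan=[
    [[-1, -542, -426, 19, -0.001, 0.0006, 0.904], [-1, -542, -426, 19, -0.001, 0.0006, 0.904], [-1, -542, -426, 19, -0.001, 0.0006, 0.904], [-1, -542, -426, 19, -0.001, 0.0006, 0.904], [-1, -542, -426, 19, -0.001, 0.0006, 0.904], [-1, -542, -426, 19, -0.001, 0.0006, 0.904], [-1, -542, -426, 19, -0.001, 0.0006, 0.904], [-1, -542, -426, 19, -0.001, 0.0006, 0.904], [-1, -542, -426, 19, -0.001, 0.0006, 0.904], [-1, -542, -426, 19, -0.001, 0.0006, 0.904], [-1, -542, -426, 19, -0.001, 0.0006, 0.904], [-1, -542, -426, 19, -0.001, 0.0006, 0.904]],
  ],
)

```text
t: 1.15
ee_pos: [0.4668, 0.0855, 0.2255]
tool_rot: [[-0.254, 0.967, 0.0], [0.967, 0.254, 0.001], [0.001, 0.001, -1.0]]
contact_force: [0.3, 0.0, -0.1]
finger_gap: 1.001
```

Run:
```python
from workcell import r
from h import *
print(rel(r.state(),[.5565,-.0795,.22],1.828),r.state()["dq"])
```

```text
(array([-182.4,   44.8,    5.3]), array([ 0.0007, -0.0011, -0.0004])) [-1.0149618   0.23331175 -0.25631148  0.00686225  0.01269862 -1.0078155 ]
```

>>> step_arm(
  plan=[
    [[-1, -160, 38, 4, 0, 0, 0], [-1, -160, 38, 4, 0, 0, 0], [-1, -160, 38, 4, 0, 0, 0], [-1, -160, 38, 4, 0, 0, 0], [-1, -160, 38, 4, 0, 0, 0], [-1, -160, 38, 4, 0, 0, 0], [-1, -160, 38, 4, 0, 0, 0]],
  ],
)

```text
t: 1.73
ee_pos: [0.5433, -0.0572, 0.2209]
tool_rot: [[-0.254, 0.967, -0.001], [0.967, 0.254, 0.002], [0.002, -0.001, -1.0]]
contact_force: [0.4, 0.3, 0.5]
finger_gap: 0.996
```

Run:
```python
from workcell import r,cams
from h import *
s=r.state();print(rel(s,[.5565,-.0795,.22],1.828),s["dq"].round(3),s["qpos"].round(3),s["moment"],s["contact_force"])
i=cams.camera_info("wrist");a=cams.snapshot("wrist");cv2.imwrite("pics/w1.png",a)
np.save("w1.npy",i,allow_pickle=True)
print(proj(i,[[.5565,-.0795,.105]]))
```

```text
(array([-24.9,   7.1,   0.9]), array([-0.0006, -0.0021, -0.0008])) [ 0.028 -0.018  0.01  -0.002 -0.002 -0.002] [-0.127  0.288  1.659  0.002  1.196 -0.384] [-0.03594246  0.02019681 -0.03869156] [0.3525371  0.28451006 0.46992794]
[[328.1569741 222.7735323]]
```

View pics/w1.png

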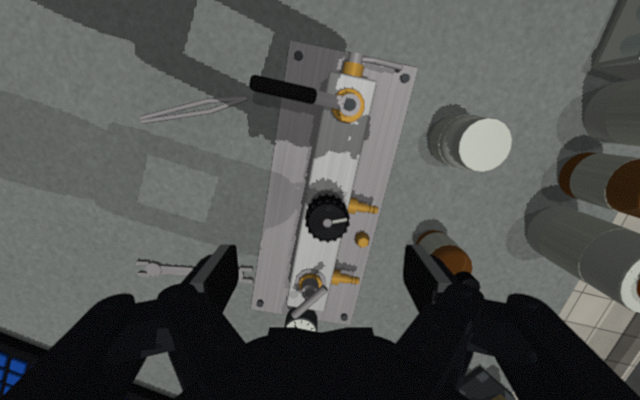

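The wrist view agrees with the estimate: it puts the knob hub near (327,222), against a predicted (328,223). The lever sleeve spans (252,84)–(314,95). I'll refine these.

Run:
```python
import cv2
a=cv2.imread("pics/w1.png");cv2.imwrite("pics/w1z.png",cv2.resize(a[180:255,290:390],None,fx=8,fy=8,interpolation=2))
cv2.imwrite("pics/w1y.png",cv2.resize(a[60:135,240:380],None,fx=5,fy=5,interpolation=2))
```

```text
(no output)
```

View pics/w1z.png

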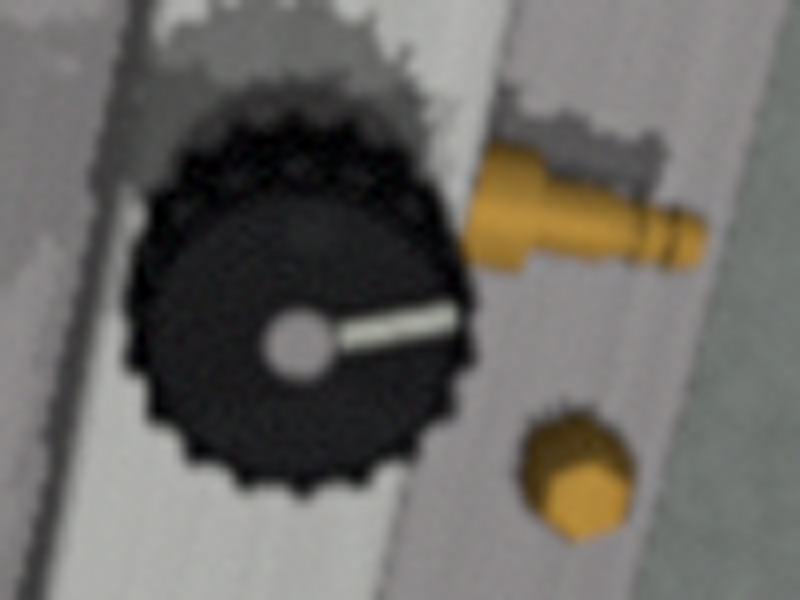

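View pics/w1y.png

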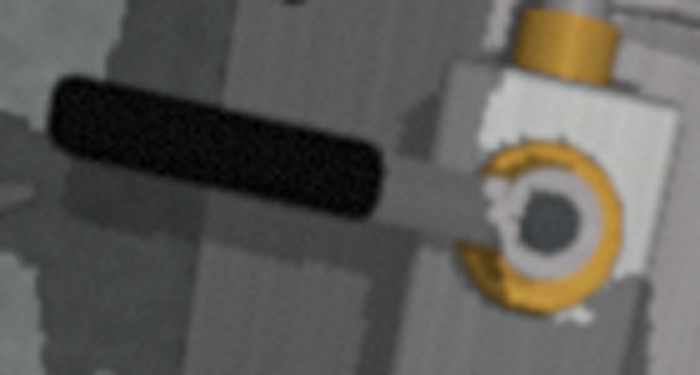

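Run:
```python
from workcell import r,cams
from h import *
i=np.load("w1.npy",allow_pickle=True).item()
z=lambda x,y:((x+.5)/8-.5+290,(y+.5)/8-.5+180)
y=lambda x,y:((x+.5)/5-.5+240,(y+.5)/5-.5+60)
h=onz(i,z(299,345),.105);e=onz(i,z(457,317),.105);print("hub",h,"end",e,np.linalg.norm(e-h),"az",np.degrees(np.arctan2(*(e-h)[1::-1])))
print("pivot",onz(i,y(550,222),.09),"sleeve",onz(i,y(52,112),.083),onz(i,y(382,182),.083))
print(rel(r.state(),[.5563,-.0797,.15],1.828))
```

```text
hub [ 0.55535259 -0.07970937  0.105     ] end [ 0.57258535 -0.07154935  0.105     ] 0.01906709109879586 az 25.338376279119217
pivot [0.54740106 0.0299991  0.09      ] sleeve [0.45529503 0.02594821 0.083     ] [0.51620833 0.02940962 0.083     ]
(array([-25.7,   6.9,  71.1]), array([-0.0003, -0.0019,  0.0004]))
```

>>> step_arm(
  plan=[
    [[-1, -25.5, 6.7, 40, 0, -0.002, 0], [-1, -25.5, 6.7, 80, 0, -0.002, 0], [-1, -25.5, 6.7, 110, 0, -0.002, 0], [-1, -25.5, 6.7, 110, 0, -0.002, 0], [-1, -25.5, 6.7, 110, 0, -0.002, 0], [-1, -25.5, 6.7, 110, 0, -0.002, 0]],
  ],
)

```text
t: 2.28
ee_pos: [0.558, -0.0795, 0.1135]
tool_rot: [[-0.256, 0.967, 0.004], [0.967, 0.256, -0.001], [-0.002, 0.004, -1.0]]
contact_force: [-0.3, 0.0, 1.0]
finger_gap: 1.003
```

Run:
```python
from workcell import r,cams
from h import *
s=r.state();print(s["ee_pos"],rel(s,[.5555,-.0797,.089],1.828),s["dq"].round(3),s["moment"],s["contact_force"])
cv2.imwrite("pics/s2.png",cv2.resize(cams.snapshot("side")[150:330,220:440],None,fx=3.5,fy=3.3))
```

```text
[ 0.55804111 -0.07953015  0.11346051] (array([ 0.5, -2.6, 24.4]), array([0.0037, 0.0022, 0.0013])) [-0.005 -0.019 -0.025 -0.001 -0.006 -0.002] [-0.01697197 -0.08865348  0.08252353] [-0.31039711  0.02308679  0.97814499]
```

View pics/s2.png

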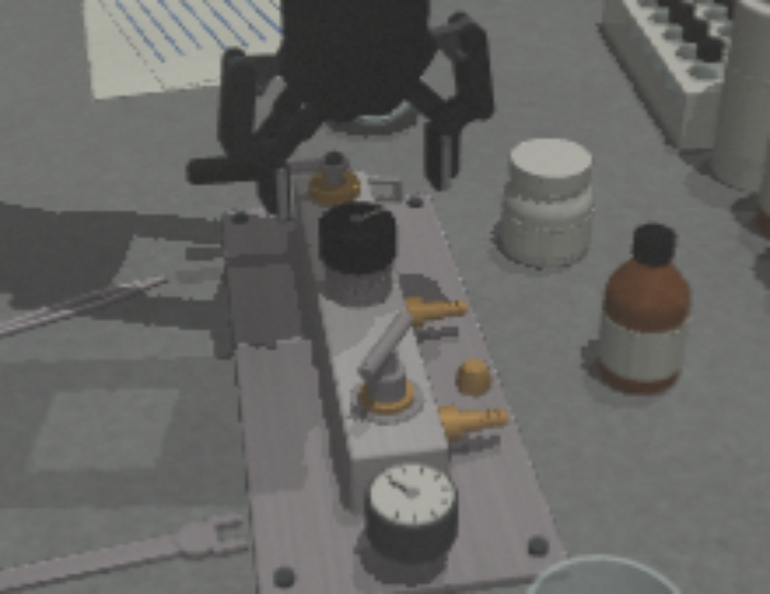

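>>> step_arm(
  plan=[
    [[-1, 0.5, -2.3, 12, 0.003, 0.002, 0], [-1, 0.5, -2.3, 24, 0.003, 0.002, 0], [-1, 0.5, -2.3, 24, 0.003, 0.002, 0], [-1, 0.5, -2.3, 24, 0.003, 0.002, 0], [-1, 0.5, -2.3, 24, 0.003, 0.002, 0]],
  ],
)

```text
t: 2.75
ee_pos: [0.5551, -0.0805, 0.0883]
tool_rot: [[-0.254, 0.967, -0.001], [0.967, 0.254, 0.0], [0.0, -0.001, -1.0]]
contact_force: [0.7, -0.0, 0.3]
finger_gap: 1.0
```

```bash
cat >> h.py <<'E'
def avg(r,cams,n=6):
    m=[];f=[]
    for k in range(n):
        cams.snapshot("top");s=r.state();m.append(s["moment"]);f.append(s["contact_force"])
    m=np.array(m)
    print("t",round(s["t"],2),"mz",m[:,2].round(3),"mean M",m.mean(0).round(3),"F",np.mean(f,0).round(2),"pos",s["ee_pos"].round(4),"azx",round(float(np.arctan2(s["tool_rot"][1,0],s["tool_rot"][0,0])),4),"q6",round(float(s["qpos"][5]),4),"gap",round(float(s["finger_gap"]),3))
    return s
E
python3 - <<'E'
from workcell import r,cams
from h import *
s=avg(r,cams,8);print(rel(s,[.5555,-.0797,.089],1.828))
E
```

```text
t 3.15 mz [-0.008 -0.014 -0.032 -0.019 -0.029  0.003  0.003  0.007] mean M [-0.016  0.016 -0.011] F [ 0.17 -0.06 -0.24] pos [ 0.5547 -0.0805  0.0876] azx 1.8277 q6 -0.4216 gap 1.002
(array([ 0.6,  1. , -1.4]), array([-0.002 , -0.0009, -0.0003]))
```

>>> step_arm(
  plan=[
    [[-1, 0.5, 0.8, -1.5, 0, 0, 0], [-0.4, 0.5, 0.8, -1.5, 0, 0, 0], [1, 0.5, 0.8, -1.5, 0, 0, 0], [1, 0.5, 0.8, -1.5, 0, 0, 0], [1, 0.5, 0.8, -1.5, 0, 0, 0], [1, 0.5, 0.8, -1.5, 0, 0, 0], [1, 0.5, 0.8, -1.5, 0, 0, 0], [1, 0.5, 0.8, -1.5, 0, 0, 0]],
  ],
  force=40,
)

```text
t: 3.82
ee_pos: [0.5556, -0.0797, 0.0892]
tool_rot: [[-0.254, 0.967, -0.001], [0.967, 0.254, 0.0], [0.001, -0.001, -1.0]]
contact_force: [0.8, 1.5, 4.0]
finger_gap: 0.498
```

Run:
```python
from workcell import r,cams
from h import *
s=avg(r,cams,6)
```

```text
t 4.12 mz [-0.03   0.005 -0.035 -0.004 -0.029  0.028] mean M [ 0.253 -0.124 -0.011] F [1.14 1.5  3.88] pos [ 0.5556 -0.0797  0.0892] azx 1.8276 q6 -0.4202 gap 0.499
```

>>> step_arm(
  plan=[
    [[1, 0, 0, 0, 0, 0, 0.1], [1, 0, 0, 0, 0, 0, 0.2], [1, 0, 0, 0, 0, 0, 0.3], [1, 0, 0, 0, 0, 0, 0.4], [1, 0, 0, 0, 0, 0, 0.5], [1, 0, 0, 0, 0, 0, 0.6], [1, 0, 0, 0, 0, 0, 0.7], [1, 0, 0, 0, 0, 0, 0.7], [1, 0, 0, 0, 0, 0, 0.7]],
  ],
)

```text
t: 4.87
ee_pos: [0.5557, -0.0797, 0.0892]
tool_rot: [[0.426, 0.905, -0.001], [0.905, -0.426, 0.001], [-0.0, -0.001, -1.0]]
contact_force: [1.1, 2.3, 4.9]
finger_gap: 0.496
```

Run:
```python
from workcell import r,cams
from h import *
s=avg(r,cams,6)
```

```text
t 5.17 mz [ 0.108  0.082  0.074  0.043  0.098 -0.002] mean M [ 0.396 -0.245  0.067] F [0.92 2.04 5.52] pos [ 0.5557 -0.0797  0.0892] azx 1.1306 q6 0.2769 gap 0.498
```

>>> step_arm(
  plan=[
    [[1, 0, 0, 0, 0, 0, 0.08], [1, 0, 0, 0, 0, 0, 0.16], [1, 0, 0, 0, 0, 0, 0.23], [1, 0, 0, 0, 0, 0, 0.3], [1, 0, 0, 0, 0, 0, 0.3], [1, 0, 0, 0, 0, 0, 0.3]],
  ],
)

```text
t: 5.67
ee_pos: [0.5556, -0.0797, 0.0892]
tool_rot: [[0.675, 0.738, -0.001], [0.738, -0.675, 0.0], [-0.001, -0.001, -1.0]]
contact_force: [2.2, 1.3, 4.4]
finger_gap: 0.503
```

Run:
```python
from workcell import r,cams
from h import *
s=avg(r,cams,8)
```

```text
t 6.07 mz [-0.05   0.001 -0.025 -0.026  0.002 -0.01  -0.057 -0.003] mean M [ 0.331 -0.228 -0.021] F [1.13 1.86 5.62] pos [ 0.5556 -0.0797  0.0892] azx 0.8303 q6 0.5772 gap 0.501
```

>>> step_arm(
  plan=[
    [[1, 0, 0, 0, 0, 0, 0.06], [1, 0, 0, 0, 0, 0, 0.12], [1, 0, 0, 0, 0, 0, 0.12]],
  ],
)

```text
t: 6.32
ee_pos: [0.5556, -0.0797, 0.0892]
tool_rot: [[0.759, 0.651, -0.001], [0.651, -0.759, 0.0], [-0.001, -0.001, -1.0]]
contact_force: [1.4, 2.2, 5.3]
finger_gap: 0.498
```

Run:
```python
from workcell import r,cams
from h import *
s=avg(r,cams,8)
```

```text
t 6.72 mz [0.218 0.181 0.222 0.188 0.198 0.225 0.205 0.223] mean M [ 0.395 -0.238  0.208] F [1.13 2.55 5.3 ] pos [ 0.5556 -0.0797  0.0892] azx 0.7112 q6 0.6965 gap 0.501
```

>>> step_arm(
  plan=[
    [[1, 0, 0, 0, 0, 0, 0.03], [1, 0, 0, 0, 0, 0, 0.03]],
  ],
)

```text
t: 6.88
ee_pos: [0.5557, -0.0797, 0.0892]
tool_rot: [[0.777, 0.629, -0.001], [0.629, -0.777, 0.0], [-0.001, -0.001, -1.0]]
contact_force: [1.0, 1.2, 5.5]
finger_gap: 0.5
```

Run:
```python
from workcell import r,cams
from h import *
s=avg(r,cams,8)
i=cams.camera_info("wrist");cv2.imwrite("pics/w3.png",cams.snapshot("wrist"))
```

```text
t 7.28 mz [0.281 0.306 0.321 0.277 0.266 0.272 0.224 0.286] mean M [ 0.412 -0.248  0.279] F [1.27 2.02 5.28] pos [ 0.5556 -0.0797  0.0892] azx 0.6814 q6 0.7264 gap 0.499
```

View pics/w3.png

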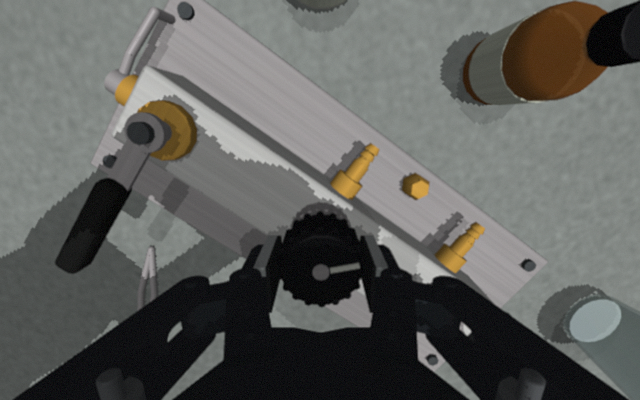

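Run:
```python
from workcell import r,cams
from h import *
i=cams.camera_info("wrist")
a=cv2.imread("pics/w3.png");z=a[240:305,265:375];cv2.imwrite("pics/w3z.png",cv2.resize(z,None,fx=7,fy=7,interpolation=2))
m=(z.min(2)>75).astype(np.uint8)
n,l,st,c=cv2.connectedComponentsWithStats(m)
for k in range(1,n): print(st[k],c[k]+[265,240])
h=onz(i,(320.5,272),.105);e=onz(i,(359,266),.105);print(h,e,np.linalg.norm(e-h),np.degrees(np.arctan2(*(e-h)[1::-1])))
```

```text
[ 65  23  30  10 143] [344.53146853 267.73426573]
[57 27  1  1  1] [322. 267.]
[55 29  1  1  1] [320. 269.]
[60 29  3  4  5] [326.  270.4]
[49 31  3  4  7] [314.85714286 272.85714286]
[53 31  5  4 10] [320.5 272.5]
[50 36  2  2  3] [315.66666667 276.33333333]
[ 72  39  31  26 350] [355.68571429 296.53142857]
[  9  40  31  25 337] [285.28189911 296.91691395]
[62 63  7  2  8] [330.125 303.875]
[ 0.55522255 -0.07978478  0.105     ] [ 0.56917695 -0.09191733  0.105     ] 0.018491183847697455 -41.00509831127913
```

View pics/w3z.png

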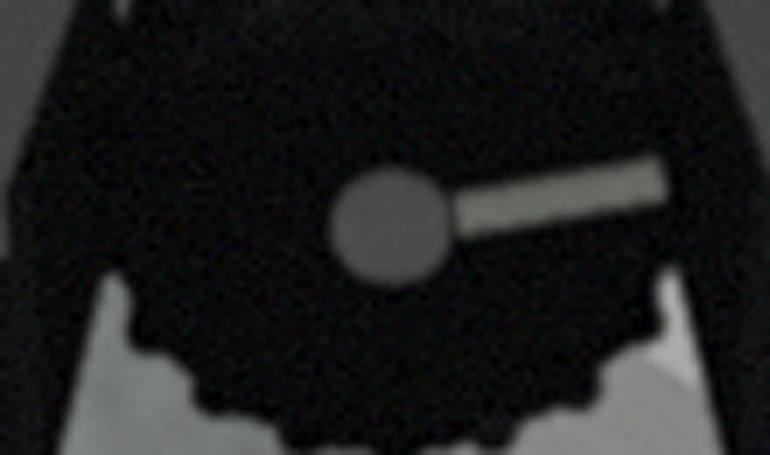

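Seat felt at about 0.28 N m, and the index swept about 66° clockwise. That means it began two clicks open. Click four is therefore the start azimuth plus 60°, about 2.19 rad open from here, which agrees with 2.0 rad plus the squeeze. Opening now.

>>> step_arm(
  plan=[
    [[1, 0, 0, 0, 0, 0, -0.1], [1, 0, 0, 0, 0, 0, -0.2], [1, 0, 0, 0, 0, 0, -0.3], [1, 0, 0, 0, 0, 0, -0.4], [1, 0, 0, 0, 0, 0, -0.5], [1, 0, 0, 0, 0, 0, -0.6], [1, 0, 0, 0, 0, 0, -0.7], [1, 0, 0, 0, 0, 0, -0.8], [1, 0, 0, 0, 0, 0, -0.9], [1, 0, 0, 0, 0, 0, -1.0], [1, 0, 0, 0, 0, 0, -1.1], [1, 0, 0, 0, 0, 0, -1.2]],
  ],
)

```text
t: 8.33
ee_pos: [0.5555, -0.0798, 0.0892]
tool_rot: [[-0.309, 0.951, -0.002], [0.951, 0.309, 0.0], [0.001, -0.001, -1.0]]
contact_force: [0.7, 2.7, 5.5]
finger_gap: 0.499
```

>>> step_arm(
  plan=[
    [[1, 0, 0, 0, 0, 0, -0.1], [1, 0, 0, 0, 0, 0, -0.2], [1, 0, 0, 0, 0, 0, -0.3], [1, 0, 0, 0, 0, 0, -0.4], [1, 0, 0, 0, 0, 0, -0.5], [1, 0, 0, 0, 0, 0, -0.6], [1, 0, 0, 0, 0, 0, -0.7], [1, 0, 0, 0, 0, 0, -0.8], [1, 0, 0, 0, 0, 0, -0.9], [1, 0, 0, 0, 0, 0, -0.99], [1, 0, 0, 0, 0, 0, -0.99], [1, 0, 0, 0, 0, 0, -0.99]],
  ],
)

```text
t: 9.33
ee_pos: [0.5556, -0.0798, 0.0892]
tool_rot: [[-0.964, 0.268, -0.002], [0.268, 0.964, 0.0], [0.002, -0.0, -1.0]]
contact_force: [0.9, 2.6, 5.6]
finger_gap: 0.5
```

```bash
cat > idx.py <<'E'
from workcell import r,cams
from h import *
import sys
s=avg(r,cams,6)
i=cams.camera_info("wrist");a=cams.snapshot("wrist");cv2.imwrite(sys.argv[1],a)
h=np.array([.5554,-.0797,.105]);print("hub px",proj(i,[h]))
# white index: sample along radius 9..16mm around the circle
g=a.min(2).astype(float);az=np.radians(np.arange(0,360,1.))
v=np.mean([cv2.remap(g.astype(np.float32),*[proj(i,np.c_[h[0]+q*np.cos(az),h[1]+q*np.sin(az),0*az+.105])[:,k].astype(np.float32).reshape(-1,1) for k in(0,1)],cv2.INTER_LINEAR)[:,0] for q in(.009,.011,.013,.015)],0)
k=v.argmax();w=np.arange(k-8,k+9);print("index az",(w*np.clip(v[w%360]-40,0,None)).sum()/np.clip(v[w%360]-40,0,None).sum(),"val",v[k])
E
python3 idx.py pics/w4.png
```

```text
t 9.63 mz [ 0.026 -0.022 -0.003 -0.006  0.019  0.01 ] mean M [ 0.228 -0.175  0.004] F [1.11 1.82 5.54] pos [ 0.5556 -0.0798  0.0892] azx 2.8706 q6 -1.463 gap 0.5
hub px [[320.78842163 272.05300344]]
index az 85.03052852762579 val 109.43579
```

Index azimuth is 85.0° against 85.3° expected, and the residual torque is about 0, so it is sitting in the click. Letting go.

>>> step_arm(
  plan=[
    [[0.0, 0, 0, 0, 0, 0, 0], [-0.6, 0, 0, 0, 0, 0, 0], [-0.6, 0, 0, 0, 0, 0, 0], [-0.6, 0, 0, 0, 0, 0, 0], [-0.6, 0, 0, 0, 0, 0, 0], [-0.6, 0, 0, -30, 0, 0, 0], [-0.6, 0, 0, -65, 0, 0, 0], [-0.6, 0, 0, -90, 0, 0, 0], [-0.6, 0, 0, -90, 0, 0, 0], [-0.6, 0, 0, -90, 0, 0, 0]],
  ],
)

```text
t: 10.52
ee_pos: [0.556, -0.08, 0.1801]
tool_rot: [[-0.963, 0.27, 0.0], [0.27, 0.963, -0.0], [-0.0, -0.0, -1.0]]
contact_force: [-1.1, 0.5, -0.4]
finger_gap: 0.8
```

```bash
python3 idx.py pics/w5.png
```

```text
t 10.82 mz [ 0.021 -0.001  0.022  0.001  0.06  -0.01 ] mean M [ 0.002 -0.003  0.016] F [-0.02  0.23 -0.11] pos [ 0.5547 -0.0797  0.1775] azx 2.8679 q6 -1.4603 gap 0.801
hub px [[320.65009547 213.77280649]]
index az 83.4591774705583 val 123.96289
```

View pics/w5.png

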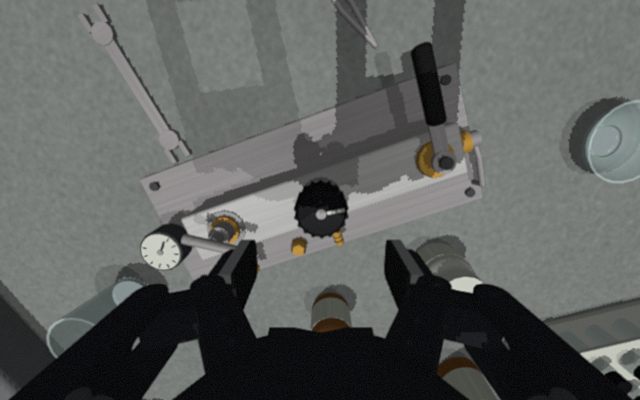

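Run:
```python
from workcell import r
from h import *
s=r.state();print(rel(s,[.4836,.0260,.15],3.206))
```

```text
(array([97.1, 82.6, 28.1]), array([ 2.000e-04, -4.900e-03, -3.381e-01]))
```

>>> step_arm(
  plan=[
    [[-0.6, 97, 82.5, 10, 0, -0.004, -0.338], [-0.6, 97, 82.5, 10, 0, -0.004, -0.338], [-0.6, 97, 82.5, 20, 0, -0.004, -0.338], [-0.6, 97, 82.5, 28, 0, -0.004, -0.338], [-0.6, 97, 82.5, 28, 0, -0.004, -0.338], [-0.6, 97, 82.5, 28, 0, -0.004, -0.338], [-0.6, 97, 82.5, 28, 0, -0.004, -0.338], [-0.6, 97, 82.5, 28, 0, -0.004, -0.338]],
  ],
)

```text
t: 11.53
ee_pos: [0.4857, 0.0249, 0.1516]
tool_rot: [[-0.998, -0.063, 0.003], [-0.063, 0.998, -0.0], [-0.003, -0.0, -1.0]]
contact_force: [-0.5, -1.1, -0.2]
finger_gap: 0.805
```

Run:
```python
from workcell import r,cams
from h import *
s=avg(r,cams,3);print(rel(s,[.4836,.0260,.073],3.206))
i=cams.camera_info("wrist");a=cams.snapshot("wrist")
P=proj(i,[[.5484,.0301,.09],[.4836,.026,.087],[.5165,.028,.087],[.4546,.024,.087]]);print(P)
for p in P: cv2.circle(a,tuple(int(round(v)) for v in p),2,(0,0,255),-1)
cv2.imwrite("pics/w6.png",a)
```

```text
t 11.68 mz [-0.024 -0.029  0.041] mean M [ 0.018  0.001 -0.004] F [-0.38  0.22 -0.25] pos [0.4851 0.0251 0.1514] azx -3.0789 q6 -1.6053 gap 0.802
(array([ 1.6,  1. , 78.3]), array([-0.0002,  0.0023, -0.0017]))
[[321.49831955 291.33265965]
 [321.50136427 214.05817575]
 [321.38573535 253.77144259]
 [321.28360302 175.99669635]]
```

View pics/w6.png

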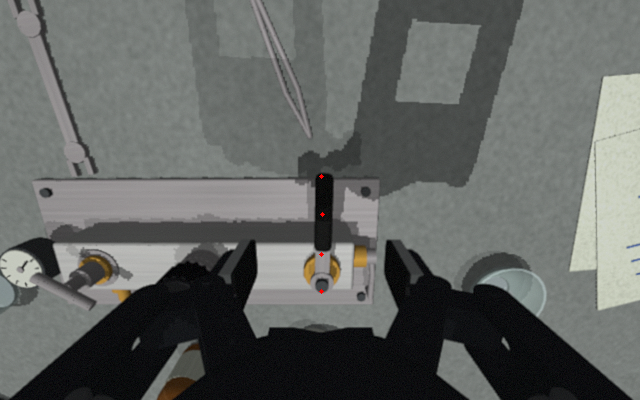

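The projected model points sit within about 2 px of the sleeve, which spans (324,173)–(324,250). I'll shift the target about 1 mm and descend.

Run:
```python
from workcell import r
from h import *
s=r.state();print(rel(s,[.4830,.0270,.073],3.206))
```

```text
(array([ 1.9,  1.9, 78.3]), array([-0.0002,  0.002 , -0.0015]))
```

>>> step_arm(
  plan=[
    [[-0.6, 2, 1.9, 25, 0, 0.002, 0], [-0.6, 2, 1.9, 50, 0, 0.002, 0], [-0.6, 2, 1.9, 70, 0, 0.002, 0], [-0.6, 2, 1.9, 78, 0, 0.002, 0], [-0.6, 2, 1.9, 78, 0, 0.002, 0], [-0.6, 2, 1.9, 78, 0, 0.002, 0], [0, 2, 1.9, 78, 0, 0.002, 0], [1, 2, 1.9, 78, 0, 0.002, 0], [1, 2, 1.9, 78, 0, 0.002, 0], [1, 2, 1.9, 78, 0, 0.002, 0], [1, 2, 1.9, 78, 0, 0.002, 0], [1, 2, 1.9, 78, 0, 0.002, 0]],
  ],
  force=30,
)

```text
t: 12.73
ee_pos: [0.4827, 0.0274, 0.0738]
tool_rot: [[-0.998, -0.063, 0.001], [-0.063, 0.998, -0.0], [-0.001, -0.0, -1.0]]
contact_force: [-0.0, -1.8, 5.4]
finger_gap: 0.158
```

>>> step_arm(
  plan=[
    [[1, 0, 0, 0, 0, 0, 0], [1, 0, 0, 0, 0, 0, 0], [1, 0, 0, 0, 0, 0, 0]],
  ],
)

```text
t: 12.98
ee_pos: [0.4827, 0.0274, 0.0737]
tool_rot: [[-0.998, -0.063, 0.001], [-0.063, 0.998, -0.0], [-0.001, -0.0, -1.0]]
contact_force: [-0.6, -2.1, 6.4]
finger_gap: 0.155
```

Run:
```python
from workcell import r,cams
from h import *
s=avg(r,cams,4)
R=s["tool_rot"];p=s["ee_pos"]
piv=np.array([.5478,.0308,p[2]])
print("pivot in tool (mm)",R.T@(piv-p)*1000)
v=(piv-p)[:2]; print(np.linalg.norm(v))
for k in range(1,18):
    th=min(.1*k,1.62) # clockwise
    c,sn=np.cos(-th),np.sin(-th);q=piv.copy();d=np.array([[c,-sn],[sn,c]])@(-v);q[:2]+=d
    print(round(th,2),(R.T@(q-p)*1000).round(1),q.round(4))
```

```text
t 13.18 mz [-0.434 -0.417 -0.453 -0.373] mean M [-0.407  0.117 -0.419] F [-1.23 -2.19  5.82] pos [0.4827 0.0274 0.0737] azx -3.0782 q6 -1.6008 gap 0.156
pivot in tool (mm) [-6.52187281e+01 -6.86379805e-01  3.44146857e-02]
0.06522234895272358
0.1 [-0.4  6.5 -0. ] [0.4827 0.0339 0.0737]
0.2 [-1.4 12.9 -0. ] [0.4833 0.0404 0.0737]
0.3 [-3.1 19.2 -0. ] [0.4846 0.0468 0.0737]
0.4 [-5.4 25.3 -0. ] [0.4865 0.053  0.0737]
0.5 [-8.3 31.2 -0. ] [0.489  0.059  0.0737]
0.6 [-11.8  36.7  -0. ] [0.4921 0.0647 0.0737]
0.7 [-15.8  41.9  -0. ] [0.4958 0.0701 0.0737]
0.8 [-20.3  46.6  -0. ] [0.4999 0.0751 0.0737]
0.9 [-25.2  50.8  -0. ] [0.5046 0.0797 0.0737]
1.0 [-30.6  54.6  -0. ] [0.5097 0.0837 0.0737]
1.1 [-36.2  57.7  -0. ] [0.5152 0.0873 0.0737]
1.2 [-42.2  60.3   0. ] [0.521  0.0903 0.0737]
1.3 [-48.4  62.3   0. ] [0.5271 0.0926 0.0737]
1.4 [-54.8  63.7   0. ] [0.5333 0.0944 0.0737]
1.5 [-61.3  64.4   0. ] [0.5398 0.0955 0.0737]
1.6 [-67.8  64.5   0. ] [0.5463 0.096  0.0737]
1.62 [-69.1  64.4   0. ] [0.5476 0.096  0.0737]
```

>>> step_arm(
  plan=[
    [[1, -0.4, 6.5, 0, 0, 0, 0.1], [1, -1.4, 12.9, 0, 0, 0, 0.2], [1, -3.1, 19.2, 0, 0, 0, 0.3], [1, -5.4, 25.3, 0, 0, 0, 0.4], [1, -8.3, 31.2, 0, 0, 0, 0.5], [1, -11.8, 36.7, 0, 0, 0, 0.6], [1, -15.8, 41.9, 0, 0, 0, 0.7], [1, -20.3, 46.6, 0, 0, 0, 0.8], [1, -25.2, 50.8, 0, 0, 0, 0.9], [1, -30.6, 54.6, 0, 0, 0, 1.0], [1, -36.2, 57.7, 0, 0, 0, 1.1], [1, -42.2, 60.3, 0, 0, 0, 1.2]],
  ],
)

```text
t: 14.18
ee_pos: [0.5211, 0.0901, 0.0738]
tool_rot: [[-0.419, 0.908, 0.0], [0.908, 0.419, -0.001], [-0.001, -0.0, -1.0]]
contact_force: [-0.9, -4.4, 6.2]
finger_gap: 0.159
```

Run:
```python
from workcell import r,cams
from h import *
s=avg(r,cams,4)
R=s["tool_rot"];p=s["ee_pos"];az=np.arctan2(R[1,0],R[0,0])
piv=np.array([.5478,.0308,p[2]])
for t in(1.3,1.4,1.5,1.58,1.62):
    a=np.radians(183.65)-t
    q=piv-0; d=-.0652*0
    lever=a # lever direction azimuth equals tool x azimuth
    q=piv+.0652*np.array([np.cos(a),np.sin(a),0]); print(t,rel(s,q,a))
```

```text
t 14.38 mz [-0.356 -0.275 -0.257 -0.296] mean M [-0.444 -0.013 -0.296] F [ 0.41 -2.63  5.73] pos [0.5215 0.0903 0.0738] azx 2.0056 q6 -0.2842 gap 0.155
1.3 (array([-0.2,  5.3,  0. ]), array([0.0012, 0.0009, 0.1003]))
1.4 (array([-1.2, 11.8,  0. ]), array([0.0013, 0.0009, 0.2003]))
1.5 (array([-2.8, 18.1,  0. ]), array([0.0013, 0.0008, 0.3003]))
1.58 (array([-4.5, 23. ,  0. ]), array([0.0014, 0.0008, 0.3803]))
1.62 (array([-5.5, 25.4,  0. ]), array([0.0014, 0.0007, 0.4203]))
```

>>> step_arm(
  plan=[
    [[1, -0.2, 5.3, 0, 0, 0, 0.1], [1, -1.2, 11.8, 0, 0, 0, 0.2], [1, -2.8, 18.1, 0, 0, 0, 0.3], [1, -4.5, 23.0, 0, 0, 0, 0.37], [1, -4.5, 23.0, 0, 0, 0, 0.37], [1, -4.5, 23.0, 0, 0, 0, 0.37]],
  ],
)

```text
t: 14.88
ee_pos: [0.5443, 0.096, 0.0738]
tool_rot: [[-0.066, 0.998, 0.001], [0.998, 0.066, -0.0], [-0.001, 0.001, -1.0]]
contact_force: [0.7, -1.4, 4.7]
finger_gap: 0.155
```

Run:
```python
from workcell import r,cams
from h import *
s=avg(r,cams,4);p=s["ee_pos"]
print("lever az",np.degrees(np.arctan2(p[1]-.0308,p[0]-.5478)))
```

```text
t 15.08 mz [0.046 0.064 0.025 0.092] mean M [-0.25  -0.106  0.057] F [ 1.17 -2.31  5.14] pos [0.5443 0.096  0.0738] azx 1.6366 q6 0.0888 gap 0.158
lever az 93.1152121056385
```

>>> step_arm(
  plan=[
    [[1, -0.1, 1.5, 0, 0, 0, 0.02], [1, -0.1, 1.5, 0, 0, 0, 0.02], [1, -0.1, 1.5, 0, 0, 0, 0.02]],
  ],
)

```text
t: 15.33
ee_pos: [0.5443, 0.096, 0.0737]
tool_rot: [[-0.048, 0.999, -0.001], [0.999, 0.048, -0.001], [-0.001, -0.001, -1.0]]
contact_force: [-2.9, -0.4, 8.1]
finger_gap: 0.154
```

Run:
```python
from workcell import r,cams
from h import *
s=avg(r,cams,4);p=s["ee_pos"]
```

```text
t 15.53 mz [0.649 0.663 0.692 0.677] mean M [-0.177  0.352  0.67 ] F [-2.6  -1.24  7.59] pos [0.5443 0.096  0.0737] azx 1.6189 q6 0.1069 gap 0.156
```

The TCP stopped advancing and the moment rose to 0.67 N m, so the lever is against its stop. Releasing and retreating.

>>> step_arm(
  plan=[
    [[0.4, 0, 0.5, 0, 0, 0, 0], [0, 0, 0.5, 0, 0, 0, 0], [-0.3, 0, 0.5, 0, 0, 0, 0], [-0.3, 0, 0.5, 0, 0, 0, 0], [-0.3, 0, 0.5, -30, 0, 0, 0], [-0.3, 0, 0.5, -65, 0, 0, 0], [-0.3, 0, 0.5, -100, 0, 0, 0], [-0.3, 0, 0.5, -130, 0, 0, 0], [-0.3, 0, 0.5, -130, 0, 0, 0], [-0.3, 0, 0.5, -130, 0, 0, 0]],
  ],
)

```text
t: 16.37
ee_pos: [0.5462, 0.0963, 0.2047]
tool_rot: [[-0.045, 0.999, 0.003], [0.999, 0.045, 0.001], [0.0, 0.003, -1.0]]
contact_force: [-1.0, -0.2, -0.3]
finger_gap: 0.65
```

Run:
```python
from workcell import r,cams
from h import *
s=avg(r,cams,3);print(rel(s,[.40,.28,.25],2.3))
i=cams.camera_info("wrist");cv2.imwrite("pics/w7.png",cams.snapshot("wrist"))
```

```text
t 16.52 mz [ 0.016 -0.041  0.029] mean M [-0.03   0.02   0.001] F [-0.48  0.66  0.03] pos [0.5443 0.096  0.2014] azx 1.6157 q6 0.1088 gap 0.651
(array([ 190.3, -136.1,  -48.1]), array([-0.0038, -0.001 , -0.6843]))
```

View pics/w7.png

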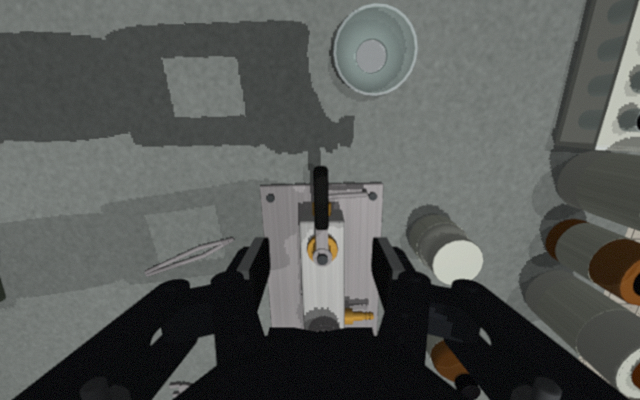

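The lever, (320,170)–(322,258), is in line with the block. I'll back away for a clear top view.

>>> step_arm(
  plan=[
    [[-0.3, 0, 0, -48, 0, 0, 0], [-0.3, 190, -136, -48, 0, 0, -0.3], [-0.3, 190, -136, -48, 0, 0, -0.3], [-0.3, 190, -136, -48, 0, 0, -0.3], [-0.3, 190, -136, -48, 0, 0, -0.3], [-0.3, 190, -136, -48, 0, 0, -0.3], [-0.3, 190, -136, -48, 0, 0, -0.3], [-0.3, 190, -136, -48, 0, 0, -0.3], [-0.3, 190, -136, -48, 0, 0, -0.3], [-0.3, 190, -136, -48, 0, 0, -0.3]],
  ],
)

```text
t: 17.4
ee_pos: [0.401, 0.2794, 0.2502]
tool_rot: [[-0.338, 0.941, -0.002], [0.941, 0.338, -0.002], [-0.001, -0.002, -1.0]]
contact_force: [-0.3, -0.8, 0.7]
finger_gap: 0.651
```

Run:
```python
from workcell import r,cams
from h import *
a=cams.snapshot("top");b=cams.snapshot("side");cv2.imwrite("pics/top9.png",a);cv2.imwrite("pics/side9.png",b)
cv2.imwrite("pics/top9z.png",cv2.resize(a[160:250,295:455],None,fx=5,fy=5,interpolation=2))
i=cams.camera_info("top");h=np.array([.5555,-.0797])
z=lambda x,y:((x+.5)/5-.5+295,(y+.5)/5-.5+160)
```

```text
(no output)
```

View pics/top9z.png

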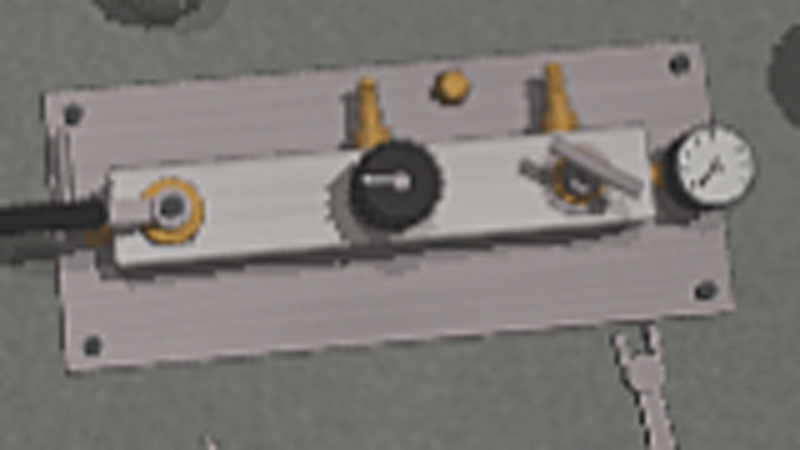

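View pics/side9.png

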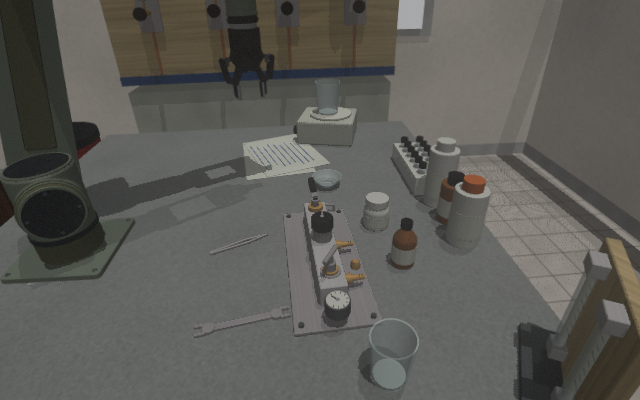

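The top view shows the index moved about 60° open from its start, the lever in line with the block, and the bleed valve and everything else unmoved. Handing in.

Run:
```python
from workcell import r,job
print(job.finish_job(), r.state()["t"])
```

```text
the job is handed in; nothing more can be done
the job is handed in; nothing more can be done
```

The purge valve is set four clicks open from its soft seat, the supply lever is fully open, and the job is handed in after about 17.5 s.

- **Closing the valve:** I turned the knob about 66° clockwise until the measured torque climbed to about 0.28 N m. That is inside the gentle range, at roughly 0.15–0.2 rad of squeeze, below the 0.26 rad limit.
- **Four clicks open:** I then opened it 2.19 rad and felt almost no residual torque, so it was sitting in a click. The knob evidently started two clicks open. Its index line ended about 60° past where it began, which is two clicks more. I let go before touching the lever.
- **Supply lever:** I swung it until it stopped moving and the moment rose to about 0.67 N m, which is the stop. I released it and backed the arm away.

**Last checks:** the final top and side views show the lever in line with the block. The bleed handle, the manifold and the other items in view look unmoved. The index readings differ slightly: 85.0° while gripped and 83.5° after release by wrist camera, against an expected 85.3°. From the top view the index moved about 62.6°. All of these are well within one 30° click. No check failed.

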